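Clip the clipper battery into its charger

TASK

Put the orange battery on charge: press its flat end against the charger's coil spring, then let it down into the trough past the retaining lip, so that it lies home with its brass neck under the lip and the spring holding it. Leave the blue battery where it lies.

Things in the scene. Friction and masses are not known exactly. Their poses are not given: they have to be found in the camera images.
- battery_orange: Loose round clipper battery, orange sleeve, lying on its side: body 30 mm diameter x 60 mm, brass neck 10 mm diameter standing 18 mm out of one end, 80 g. Origin on the axis at mid-body; +x along the axis to the neck (neck tip x = 48 mm, flat end x = -30); y, z any way round. Neck starts pointing to the robot's left, within 25 degrees. Grip from above across the 30 mm.
- battery_blue: The same battery with a blue sleeve, same origin and axes, lying 12 to 22 cm from the orange one; either may be nearer the charger. It must stay where it lies.
- charger: Fixed charging cradle 140 x 64 x 62 mm. Origin: underside, z up, +x along the trough from spring to lip (robot's left, within 17 degrees). Grey trough 27 mm wide, flared sides centre the battery. Battery home: neck tip on the end wall, its origin at x 7, y 0, z 35 mm, both +x alike. Beside the trough, x -43 to 53, only the 10 mm high base plate: fingers can reach down.
- charger_lip (a point): Middle of the retaining lip's edge, on its top face: at x 50, y 0, z 45.5 mm in the charger's frame, same axes. The lip is 3 mm thick (underside z 42.5), 30 mm wide, and stands 5 mm out from the end wall's inner face at x 55. To go down past its edge the neck needs the battery's origin at x 1 mm or less (spring in by 9 mm or more).
- charger_spring (a joint): How far the steel spring plate is pressed in, m: 0 relaxed to 0.022 (stop). Plate 30 mm wide, z 22 to 56 mm in the charger's frame (then a lead-in bent back, to z 62), face at x -20 mm when relaxed; it moves toward -x, needs 1.5 N to start plus 250 N/m, and springs back. Behind it the coil and an end wall, x -60 to -66. About 0.003 with a battery home.
There are look-alikes about, which are no part of the job. What is shaped like the battery_orange but red is not meant.

How it is judged:
On the way:
1. the orange battery presses the spring plate in by 7 mm or more (value of joint charger_spring above 0.007 m and contact force between battery_orange and charger_spring above 1 N), for 0.1 s.
At the end, for the whole second after the job is handed in: The orange battery rests in the trough, neck under the lip: origin within 3 mm of home along the trough, 5 mm across, 4 mm in height (trough, lip and spring bring it there), axis within 7 degrees, spring plate held in 1 to 6.5 mm; blue battery within 30 mm of where it lay (x of battery_orange in the frame of charger between 0.004 and 0.01 m and y of battery_orange in the frame of charger between -0.005 and 0.005 m and z of battery_orange in the frame of charger between 0.031 and 0.039 m and angle between the x axis of battery_orange and the x axis of charger, either way round below 0.12 rad and value of joint charger_spring between 0.001 and 0.0065 m and linear speed of battery_orange below 0.02 m/s and distance of battery_blue from where it was at the start of the episode below 0.03 m); the robot touches nothing.
It fails at once if the blue battery is moved by 30 mm or more (distance of battery_blue from where it was at the start of the episode above 0.03 m).
It also fails if it takes over 35 s, if anything falls off the work surface, if the arm or the gripper's body presses on something with over 40 N, if the wrist force passes 120 N, or if a joint passes its speed limit or range.

ROBOT

A 6-joint arm with a two-finger parallel gripper is mounted at the origin on a cart in front of the work surface, level with it; the furniture and walls round the work are solid. World frame = base frame: x ahead of the robot, y to its left, z up, the work surface at z = 0. Lengths are in m, angles in rad, forces in N, time in s.
With the tool pointing down it reaches from about 0.3 to 0.775 m from the base axis. Payload 14.6 kg.
Tool frame: the origin (TCP) lies at the very end of the fingers, on their centre line; the grasp point (between the pads) lies 19 mm behind it (robot.pinch_z is the distance from the TCP to the grasp point, in m); z points along the fingers, y is the direction in which the jaws open and shut (so a half turn about z gives the same grasp; the last joint's range is limited). The gripper opens to 94 mm and grips with 3 to 60 N. Pads are 16 mm wide; open, the fingers measure 119 mm over their backs; the gripper's body (75 mm by 177 mm) begins 78 mm behind the grasp point.
Start: joints at [1.079, 0.3, 1.521, -0, 1.321, -0.067], TCP at [0.227, 0.501, 0.205] pointing down, gripper open.
Joint ranges: [-3.03, 3.03], [-0.79, 2.21], [0.23, 2.52], [-1.04, 4.18], [0, 3.07], [-2.55, 2.55]. Speed limits (rad/s): [2.22, 2.22, 2.57, 3.14, 3.14, 3.14].

INTERFACE

Orientations are given as a unit quaternion [w, x, y, z].
In Python, from workcell import robot gives the robot as it stands.
- The arm moves only by the tool move_arm, never from a script. Its argument "rows" is text: rows parted by semicolons, each of 5 numbers parted by spaces: the shift along the tool's x, y, z in mm, then the turn about the tool's z in rad, then the gripper command: -1 is fully open, 1 is shut, values between are in proportion. In form: x y z yaw claw; .... A call has 1 to 10 rows; each row is the pose to reach, as a shift and turn from the pose measured when the call began, along the tool's axes at that moment; what a row does not reach only later rows make up. A row lasts 1/12 s, in which the tool goes at most 41.7 mm and 7.16 degrees, less where a joint would pass 70% of its speed; a pose out of reach is approached as far as the arm can. A call with a gripper value outside its range is refused whole. The fingers move at their own pace and stop on an object; the grip force is fixed at half the most. Time passes only in rows, so rows that repeat a pose let the fingers close. It gives the time, the measured TCP pose, the force and the opening at its end, in the units of the state.
- robot.read_state(): the state, without advancing time (a new reading comes with each control period).
- robot.get_image(name): name is "side" or "top"; returns a dict with "frame" (384x512x3 uint8, blue, green, red), "range_z" (384x512 float32, m along the optical axis (not along the pixel's ray), 0 where there is no reading), "vfov" (degrees; the focal length in pixels is half the picture's height over the tangent of half this angle, whatever the lens; pixels are square), "cx", "cy" (the principal point, pixels), "R" (3x3) and "t" (3): a world point X has camera coordinates R X + t. Camera axes: x right, y down, z forward; pixel columns grow to the right and rows downward; lengths in m; the calibration is good to about 2 mm. A picture is of the moment at which its call begins.
- robot.close_job(): hands the job in, once; it reports no verdict.
The state is a dict: "time": time; "joint_pos": joint angles; "qd": joint speeds; "joint_efforts": joint torques, N m; "tool_pos": TCP position; "eef_rot": TCP orientation; "wrist_force": force on the tool from outside, world axes, zero at the start; "torque": the same for the moment, N m; "finger_gap": opening from 0.0 (shut) to 1.0 (fully open).
Only numpy, scipy, OpenCV 4.12 (cv2) and the standard library are available. Lean on these libraries where they do the work, as an engineer would, in place of code of your own. Each camera call takes 0.05 s, during which the arm holds its last target.

## Working session

There is one attempt and no reset: what is moved stays moved. The work goes in short steps, Python scripts to look and compute and a tool call to move; the robot and the scene stay as the last step left them, time stands still between calls to the robot, and variables do not carry over. Pictures are saved under pics/ and viewed, and the job is handed in when it is done.

Besides the shell and the picture viewer there is one more tool, called after "Call:" in YAML: its name, and indented under it one key for each argument. move_arm: Moves the arm, as the interface text tells. Its arguments: {"type":"object","properties":{"rows":{"type":"string"}},"required":["rows"]}

```bash
mkdir -p pics; ls; cat > h.py <<'E'
import numpy as np, cv2
from workcell import robot
def grab(n,tag):
    im=robot.get_image(n); np.savez(f'pics/{tag}.npz',**{k:np.asarray(v) for k,v in im.items()})
    cv2.imwrite(f'pics/{tag}.png',im['frame']); return im
def load(tag): 
    d=np.load(f'pics/{tag}.npz'); return {k:d[k] for k in d.files}
def foc(im): return im['frame'].shape[0]/2/np.tan(np.radians(float(im['vfov']))/2)
def cloud(im):
    f=foc(im);z=im['range_z'];v,u=np.mgrid[:z.shape[0],:z.shape[1]]
    P=np.stack([(u-im['cx'])/f*z,(v-im['cy'])/f*z,z],-1)
    return (P-im['t'])@im['R']
def ray(im,u,v):
    f=foc(im);d=np.array([(u-im['cx'])/f,(v-im['cy'])/f,1.])@im['R'];o=-im['R'].T@im['t'];return o,d
def onplane(im,u,v,h):
    o,d=ray(im,u,v);return o+d*(h-o[2])/d[2]
def proj(im,X):
    c=im['R']@np.asarray(X)+im['t'];f=foc(im);return c[:2]/c[2]*f+[im['cx'],im['cy']]
E
python3 - <<'E'
from h import *
print(robot.read_state())
for n in('side','top'):
    im=grab(n,n+'0');print(n,im['vfov'],im['cx'],im['cy'],-im['R'].T@im['t'],im['R'].round(3).tolist(),(im['range_z']>0).mean())
E
```

```text
pics
{'time': 0.0, 'joint_pos': array([ 1.07940230e+00,  3.00496737e-01,  1.52157621e+00,  2.17329168e-05,
        1.32069191e+00, -6.66093714e-02]), 'qd': array([-4.53283624e-04,  2.88804082e-04, -9.86788020e-04, -1.24965381e-04,
        1.92333990e-03, -3.48110296e-05]), 'joint_efforts': array([-3.44643711e-03, -5.31796467e+01, -3.52734804e+01,  7.07520708e-02,
        2.43296177e-02, -1.45466074e-04]), 'tool_pos': array([0.22654822, 0.50089031, 0.20487433]), 'eef_rot': array([-1.71528505e-04,  2.10801671e-01,  9.77528676e-01, -5.60533941e-04]), 'wrist_force': array([ 1.05198485,  0.18840716, -0.47452224]), 'torque': array([ 0.03303141, -0.07607032,  0.03786045]), 'finger_gap': 0.9992777614555418}
side 46.72283324179245 253.18919840573022 202.7579759944366 [-0.02397579 -0.73455301  0.87843249] [[0.709, -0.705, -0.014], [-0.532, -0.521, -0.668], [0.464, 0.481, -0.744]] 0.996063232421875
top 45.22587612535172 253.47147899799 192.2444057794381 [ 0.26603023 -0.18960961  1.12323231] [[-0.007, -1.0, -0.016], [-0.981, 0.01, -0.196], [0.196, 0.014, -0.981]] 0.99603271484375
```

View pics/side0.png

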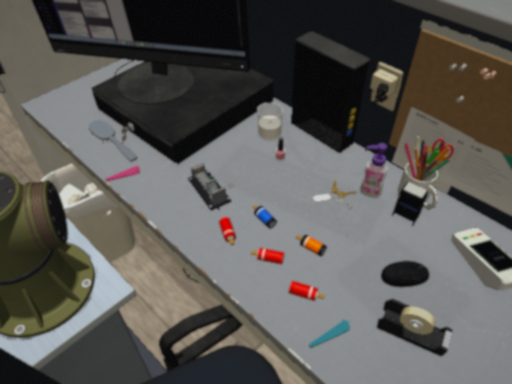

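View pics/top0.png

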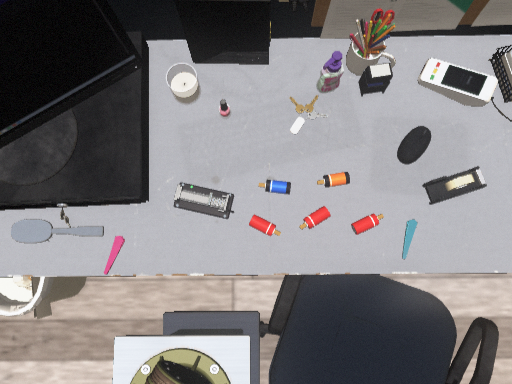

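```bash
python3 - <<'E'
from h import *
a=load('top0')['frame'];b=load('side0')['frame']
c1=cv2.resize(a[165:235,160:280],None,fx=6,fy=6,interpolation=cv2.INTER_CUBIC)
cv2.imwrite('pics/c1.png',c1)
cv2.imwrite('pics/c2.png',cv2.resize(b[150:270,180:340],None,fx=5,fy=5,interpolation=cv2.INTER_CUBIC))
for n in('top0','side0'):
    im=load(n);P=cloud(im);hsv=cv2.cvtColor(im['frame'],cv2.COLOR_BGR2HSV)
    for name,lo,hi in(('orange',(8,150,90),(22,255,255)),('blue',(100,130,60),(125,255,255))):
        m=cv2.inRange(hsv,lo,hi);k,l,s,c=cv2.connectedComponentsWithStats(m)
        for i in range(1,k):
            if s[i,4]>60:
                q=P[l==i];print(n,name,s[i],c[i].round(1),np.percentile(q,[5,50,95],axis=0).round(3).tolist())
E
```

```text
top0 orange [376  13  15  20  68] [383.6  21.9] [[0.849, -0.486, 0.13], [0.856, -0.478, 0.157], [0.863, -0.469, 0.176]]
top0 orange [330 173  16  13 159] [338.1 178.6] [[0.505, -0.395, 0.022], [0.517, -0.38, 0.028], [0.53, -0.365, 0.031]]
top0 blue [271 181  16  12 163] [278.7 186.4] [[0.487, -0.251, 0.021], [0.499, -0.236, 0.028], [0.512, -0.219, 0.032]]
side0 orange [434 146  16  21 120] [442. 155.] [[0.832, -0.493, 0.139], [0.854, -0.482, 0.156], [0.865, -0.471, 0.175]]
side0 orange [415 149   6  30  67] [417.3 163.4] [[0.781, -0.461, 0.093], [0.816, -0.443, 0.136], [0.827, -0.43, 0.161]]
side0 orange [305 238  18  16 168] [313.4 245. ] [[0.504, -0.396, 0.016], [0.511, -0.381, 0.028], [0.524, -0.364, 0.032]]
side0 blue [258 209  15  15 131] [264.4 216. ] [[0.486, -0.253, 0.017], [0.494, -0.235, 0.028], [0.505, -0.219, 0.033]]
```

View pics/c1.png

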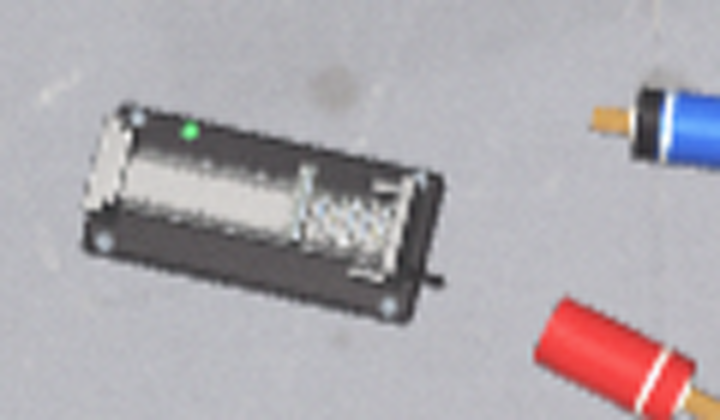

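View pics/c2.png

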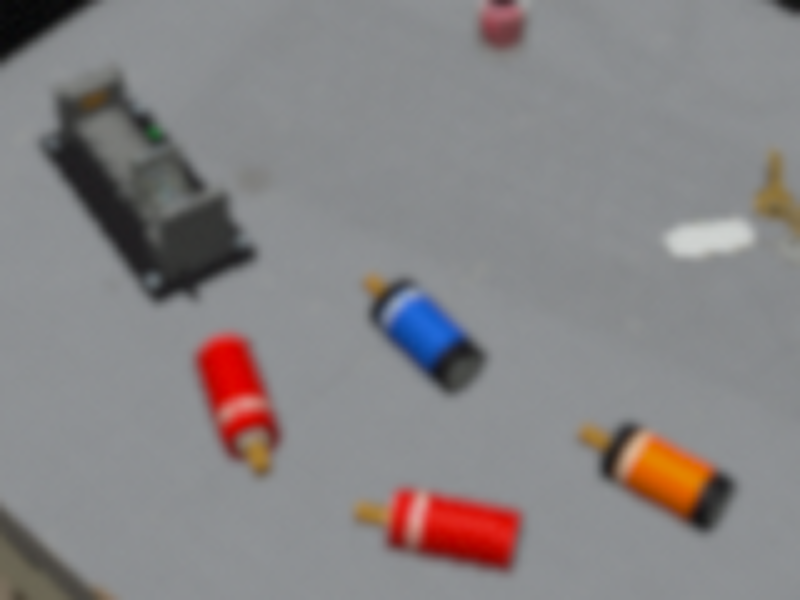

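```bash
python3 - <<'E'
from h import *
for n in('top0','side0'):
    im=load(n);P=cloud(im)
    tab=P[(abs(P[...,2])<.02)&(P[...,0]>.35)&(P[...,0]<.7)&(abs(P[...,1])<.4)];print(n,'table z',np.median(tab[:,2]).round(4))
    R=(P[...,0]>.38)&(P[...,0]<.56)&(P[...,1]>-.15)&(P[...,1]<.06)
    # base plate dark pixels footprint: z>6mm
    m=(R&(P[...,2]>.005)).astype(np.uint8);k,l,s,c=cv2.connectedComponentsWithStats(m);i=1+np.argmax(s[1:,4]);q=P[l==i]
    print(len(q),cv2.minAreaRect(q[:,:2].astype(np.float32)*1000), np.percentile(q[:,2],[5,50,95,100]).round(3))
    for lo,hi in((.006,.014),(.05,.07)):
        w=q[(q[:,2]>lo)&(q[:,2]<hi)];print(lo,len(w),cv2.minAreaRect(w[:,:2].astype(np.float32)*1000))
    # batteries axis
    hsv=cv2.cvtColor(im['frame'],cv2.COLOR_BGR2HSV)
    for name,xc,yc in(('or',.515,-.375),('bl',.497,-.235)):
        d=np.hypot(P[...,0]-xc,P[...,1]-yc);w=P[(d<.06)&(P[...,2]>.008)]
        w=w[:,:2]*1000;print(name,len(w),cv2.minAreaRect(w.astype(np.float32)),w.mean(0))
E
```

```text
top0 table z -0.0004
1445 ((469.48199462890625, -54.08146667480469), (148.11441040039062, 64.2105941772461), 76.74849700927734) [0.007 0.014 0.053 0.064]
0.006 690 ((469.23919677734375, -54.0242919921875), (148.11441040039062, 63.71174240112305), 76.74849700927734)
0.05 82 ((466.8489074707031, -53.23873519897461), (122.19427490234375, 39.17162322998047), 79.35832977294922)
or 346 ((515.9853515625, -368.4286804199219), (30.428102493286133, 77.96468353271484), 9.023571968078613) [ 515.23226034 -372.64999242]
bl 337 ((507.4817199707031, -225.8567657470703), (76.8185806274414, 42.25044250488281), 84.23123168945312) [ 499.24722152 -229.82938129]
side0 table z 0.001
1034 ((474.3661804199219, -37.107147216796875), (184.7158660888672, 68.46540069580078), 74.61726379394531) [0.008 0.021 0.055 0.064]
0.006 388 ((469.11102294921875, -54.985755920410156), (146.5733184814453, 64.88301849365234), 76.96879577636719)
0.05 91 ((461.0184631347656, -90.3147201538086), (49.020877838134766, 39.20872497558594), 76.71424865722656)
or 355 ((514.2347412109375, -367.8599548339844), (29.35222053527832, 79.37871551513672), 8.760842323303223) [ 512.75610208 -376.24016921]
bl 296 ((500.5654602050781, -224.40554809570312), (80.12300109863281, 28.40888023376465), 82.702392578125) [ 496.74259365 -234.4803954 ]
```

```bash
python3 - <<'E'
from h import *
th=np.radians(76.8);ex=np.array([np.cos(th),np.sin(th)]);ey=np.array([-ex[1],ex[0]])
o=np.array([.4694,-.054])
for n in('top0','side0'):
    im=load(n);P=cloud(im);g=im['frame'].mean(2)
    d=P[...,:2]-o;s=d@ex*1000;t=d@ey*1000
    m=(abs(s)<85)&(abs(t)<40)&(P[...,2]>.005)
    print(n)
    for a in range(-80,84,4):
        k=m&(s>=a)&(s<a+4)
        if k.sum()>2:
            kk=k&(abs(t)<8);hi=k&(P[...,2]>.03)
            print(a,k.sum(),'t',t[k].min().round(),t[k].max().round(),'zmid',(np.percentile(P[kk][:,2],[10,50,90])*1000).round() if kk.any() else '', 'hi t',(t[hi].min().round(1),t[hi].max().round(1)) if hi.any() else '')
E
python3 - <<'E'
import sys;sys.path.insert(0,'.');import os;os.chdir('.')
from h import *
im=load('top0');cv2.imwrite('pics/c3.png',cv2.resize(im['frame'][178:224,168:240],None,fx=11,fy=11,interpolation=cv2.INTER_NEAREST))
E
```

```text
top0
-76 3 t 11.0 14.0 zmid  hi t 
-72 3 t 11.0 14.0 zmid  hi t 
-68 21 t -28.0 27.0 zmid [ 6.  8. 10.] hi t 
-64 47 t -30.0 31.0 zmid [ 7. 10. 13.] hi t (np.float64(-18.0), np.float64(-10.2))
-60 74 t -30.0 32.0 zmid [17. 51. 57.] hi t (np.float64(-17.7), np.float64(20.3))
-56 27 t -31.0 30.0 zmid [56. 56. 58.] hi t (np.float64(-19.4), np.float64(19.8))
-52 33 t -31.0 31.0 zmid [18. 42. 45.] hi t (np.float64(-9.3), np.float64(10.8))
-48 36 t -29.0 32.0 zmid [22. 28. 44.] hi t (np.float64(-17.0), np.float64(0.7))
-44 43 t -31.0 32.0 zmid [17. 21. 43.] hi t (np.float64(-18.9), np.float64(18.5))
-40 37 t -30.0 31.0 zmid [19. 23. 46.] hi t (np.float64(-9.0), np.float64(19.0))
-36 39 t -30.0 30.0 zmid [23. 30. 44.] hi t (np.float64(-9.2), np.float64(8.8))
-32 43 t -31.0 30.0 zmid [18. 21. 47.] hi t (np.float64(-1.2), np.float64(10.0))
-28 41 t -30.0 31.0 zmid [18. 22. 44.] hi t (np.float64(-8.6), np.float64(9.7))
-24 45 t -30.0 31.0 zmid [22. 30. 63.] hi t (np.float64(-13.4), np.float64(8.6))
-20 64 t -31.0 30.0 zmid [18. 42. 63.] hi t (np.float64(-13.0), np.float64(14.3))
-16 30 t -30.0
[... 2731 characters left out ...]
32 21 t -29.0 37.0 zmid [20. 22. 23.] hi t 
36 19 t -25.0 29.0 zmid [19. 21. 21.] hi t 
40 29 t -31.0 30.0 zmid [19. 22. 23.] hi t 
44 19 t -28.0 24.0 zmid [19. 21. 22.] hi t 
48 25 t -30.0 30.0 zmid [20. 22. 22.] hi t 
52 25 t -27.0 31.0 zmid [20. 22. 31.] hi t (np.float64(2.3), np.float64(2.3))
56 37 t -31.0 31.0 zmid [22. 33. 47.] hi t (np.float64(-13.8), np.float64(18.7))
60 85 t -28.0 32.0 zmid [23. 33. 46.] hi t (np.float64(-19.7), np.float64(16.1))
64 45 t -32.0 29.0 zmid [23. 33. 47.] hi t (np.float64(-19.2), np.float64(19.4))
68 23 t -28.0 31.0 zmid [44. 45. 46.] hi t (np.float64(-16.3), np.float64(19.1))
72 3 t -21.0 23.0 zmid [41. 41. 41.] hi t (np.float64(-20.8), np.float64(6.6))
```

View pics/c3.png

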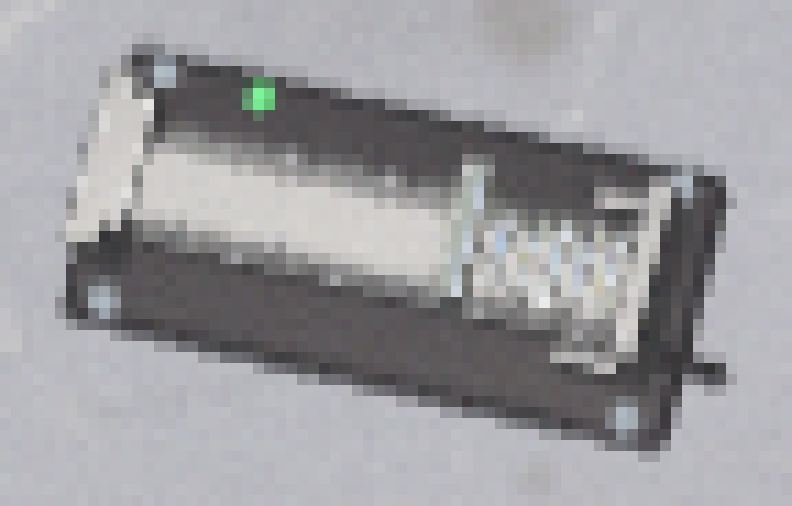

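```bash
python3 - <<'E'
from h import *
for n in('top0','side0'):
    P=cloud(load(n)).reshape(-1,3)
    for y in np.arange(-.5,.7,.1):
        k=(abs(P[:,1]-y)<.05)&(P[:,2]>.08)&(P[:,0]>.25)&(P[:,0]<.8)
        print(n,y.round(2),k.sum(), (P[k][:,0].min().round(2),P[k][:,2].max().round(2)) if k.any() else '')
from scipy.spatial.transform import Rotation as Ro
s=robot.read_state();q=s['eef_rot'];R=Ro.from_quat([q[1],q[2],q[3],q[0]]).as_matrix();print(R.round(3))
for g in ((.5165,-.377,.205),(.40,.1,.205)): print(R.T@(np.array(g)-s['tool_pos'])*1000)
E
```

```text
top0 -0.5 511 (np.float64(0.74), np.float64(0.16))
top0 -0.4 399 (np.float64(0.75), np.float64(0.17))
top0 -0.3 104 (np.float64(0.74), np.float64(0.17))
top0 -0.2 780 (np.float64(0.27), np.float64(1.12))
top0 -0.1 3 (np.float64(0.69), np.float64(0.08))
top0 -0.0 204 (np.float64(0.72), np.float64(0.09))
top0 0.1 9091 (np.float64(0.46), np.float64(0.54))
top0 0.2 11087 (np.float64(0.46), np.float64(0.56))
top0 0.3 5430 (np.float64(0.45), np.float64(0.4))
top0 0.4 1689 (np.float64(0.45), np.float64(0.21))
top0 0.5 0 
top0 0.6 0 
side0 -0.5 515 (np.float64(0.74), np.float64(0.16))
side0 -0.4 498 (np.float64(0.75), np.float64(0.17))
side0 -0.3 61 (np.float64(0.74), np.float64(0.16))
side0 -0.2 0 
side0 -0.1 5 (np.float64(0.7), np.float64(0.08))
side0 -0.0 181 (np.float64(0.72), np.float64(0.09))
side0 0.1 4443 (np.float64(0.46), np.float64(0.4))
side0 0.2 4942 (np.float64(0.46), np.float64(0.39))
side0 0.3 4458 (np.float64(0.46), np.float64(0.38))
side0 0.4 3599 (np.float64(0.45), np.float64(0.37))
side0 0.5 2332 (np.float64(0.25), np.float64(0.36))
side0 0.6 694 (np.float64(0.26), np.float64(0.35))
[[-0.911  0.412 -0.   ]
 [ 0.412  0.911 -0.001]
 [ 0.    -0.001 -1.   ]]
[-6.25959820e+02 -6.80405047e+02  5.99879908e-01]
[-3.23231271e+02 -2.93808967e+02  2.16985818e-01]
```

Call:
move_arm:
  rows: "-25 -33 0 0 0; -50 -66 0 0 0; -75 -98 0 0 0; -100 -131 0 0 0; -125 -164 0 0 0; -150 -197 0 0 0; -175 -230 0 0 0; -199 -262 0 0 0; -225 -295 0 0 0; -250 -327 0 0 0"

```text
time: 0.93
tool_pos: [0.3193, 0.0981, 0.2054]
eef_rot: [0.0, 0.211, 0.978, -0.0]
wrist_force: [1.2, 0.4, 0.1]
finger_gap: 0.501
```

Call:
move_arm:
  rows: "-29 -27 0 0.1 0; -58 -54 0 0.2 0; -87 -81 0 0.3 0; -116 -108 0 0.4 0; -145 -135 0 0.5 0; -174 -162 0 0.6 0; -203 -189 0 0.7 0; -232 -216 0 0.8 0; -261 -243 0 0.9 0; -290 -270 0 0.991 0"

```text
time: 1.77
tool_pos: [0.4726, -0.2693, 0.2052]
eef_rot: [-0.0, 0.652, 0.758, -0.0]
wrist_force: [0.3, 1.1, 0.6]
finger_gap: 0.496
```

```bash
cat >> h.py <<'E'
from scipy.spatial.transform import Rotation as Ro
def plan(goal,yawx=None):
    """tool shift (mm) to world goal, turn so tool x or -x lies at world yaw (deg)"""
    s=robot.read_state();q=s['eef_rot'];R=Ro.from_quat([q[1],q[2],q[3],q[0]]).as_matrix()
    d=R.T@(np.array(goal)-s['tool_pos'])*1000
    a=np.degrees(np.arctan2(R[1,0],R[0,0]));t=None
    if yawx is not None:
        t=(yawx-a+90)%180-90;t=-np.radians(t)
    print('t',s['time'],'pos',s['tool_pos'].round(4),'xyaw',round(a,2),'shift',d.round(1),'turn',t,'q6',s['joint_pos'][5].round(2),'F',s['wrist_force'].round(2),'gap',round(s['finger_gap'],3))
E
python3 - <<'E'
from h import *
plan((.5165,-.377,.10),98.9)
E
```

```text
t 1.7667 pos [ 0.4726 -0.2693  0.2052] xyaw 98.61 shift [-113.    27.3  105.2] turn -0.005144864575284372 q6 -0.74 F [0.3  1.14 0.61] gap 0.496
```

Call:
move_arm:
  rows: "-38 9 0 0 0; -76 18 0 0 0; -113 27 20 0 0; -113 27 50 0 0; -113 27 80 0 0; -113 27 105 0 0; -113 27 130 0 0; -113 27 155 0 0; -113 27 155 0 0"

```text
time: 2.52
tool_pos: [0.514, -0.3754, 0.0448]
eef_rot: [-0.004, 0.652, 0.758, -0.0]
wrist_force: [-0.3, 0.2, -1.3]
finger_gap: 0.502
```

```bash
python3 - <<'E'
from h import *
plan((.5165,-.377,.004),98.9)
grab('top','top1');im=grab('side','side1')
cv2.imwrite('pics/s1c.png',cv2.resize(im['frame'][170:290,230:390],None,fx=5,fy=5,interpolation=cv2.INTER_CUBIC))
E
```

```text
t 2.5167 pos [ 0.514  -0.3754  0.0448] xyaw 98.6 shift [-2.2  2.4 40.8] turn -0.005249986555789786 q6 -0.84 F [-0.25  0.24 -1.3 ] gap 0.502
```

View pics/s1c.png

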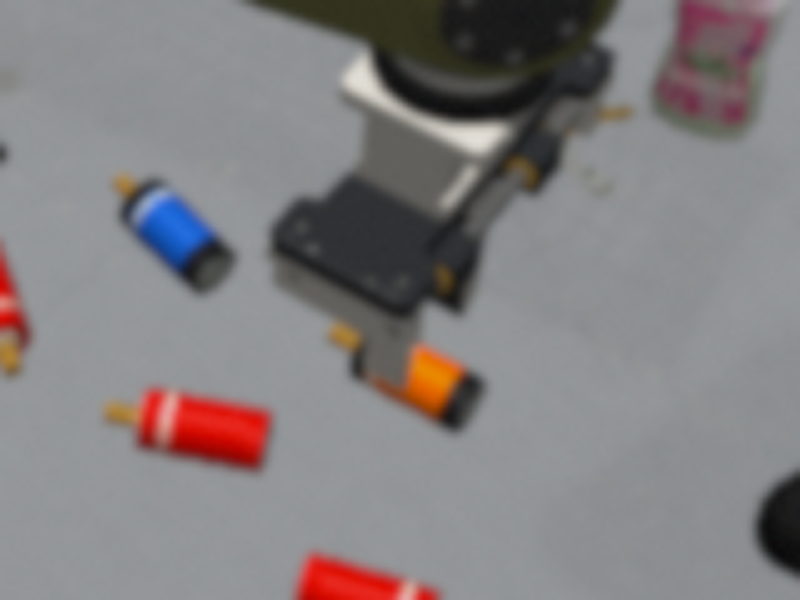

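The finger hangs in front of the orange body (crop about 390,350), and the red batteries are clear. I'll go down and grip.

Call:
move_arm:
  rows: "-2 2 15 0 0; -2 2 30 0 0; -2 2 40 0 0; -2 2 41 0 0; -2 2 41 0 0; -2 2 41 0 0; -2 2 41 0 1; -2 2 41 0 1; -2 2 41 0 1; -2 2 41 0 1"

```text
time: 3.45
tool_pos: [0.5185, -0.3788, 0.0098]
eef_rot: [-0.0, 0.652, 0.758, -0.0]
wrist_force: [0.1, 0.4, 3.0]
finger_gap: 0.318
```

Call:
move_arm:
  rows: "0 0 0 0 1; 0 0 0 0 1; 0 0 0 0 1; 0 0 -20 0 1; 0 0 -50 0 1; 0 0 -80 0 1; 0 0 -110 0 1; 0 0 -110 0 1; 0 0 -110 0 1"

```text
time: 4.2
tool_pos: [0.519, -0.3792, 0.1213]
eef_rot: [0.001, 0.652, 0.758, -0.0]
wrist_force: [-0.2, 0.6, -2.1]
finger_gap: 0.318
```

```bash
python3 - <<'E'
from h import *
plan((.5165,-.377,.12),98.9)
grab('top','top2');im=grab('side','side2')
cv2.imwrite('pics/s2c.png',cv2.resize(im['frame'][150:270,230:390],None,fx=5,fy=5,interpolation=cv2.INTER_CUBIC))
E
```

```text
t 4.2 pos [ 0.519  -0.3792  0.1213] xyaw 98.6 shift [ 2.5 -2.2  1.3] turn -0.0051661578768816855 q6 -0.84 F [-0.2   0.57 -2.13] gap 0.318
```

View pics/s2c.png

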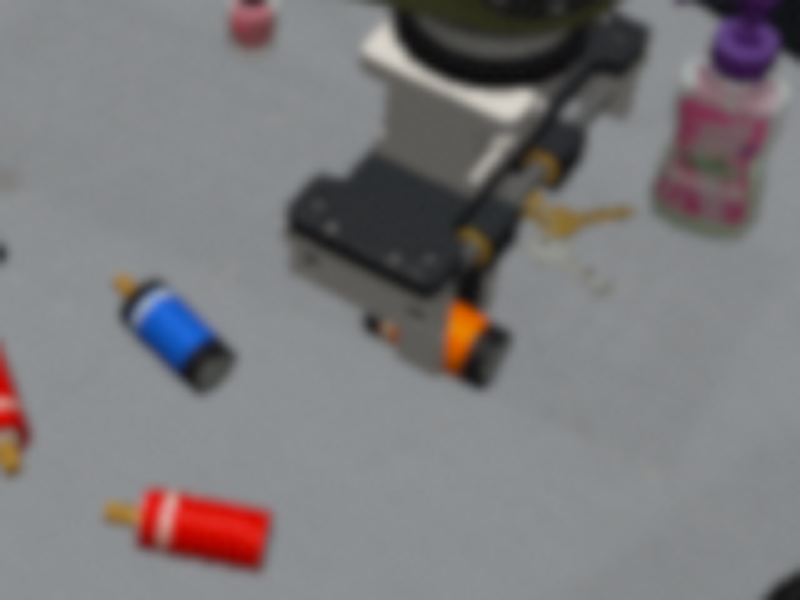

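```bash
python3 - <<'E'
from h import *
s=robot.read_state();tp=s['tool_pos']
for n in('top2','side2'):
    im=load(n);P=cloud(im);hsv=cv2.cvtColor(im['frame'],cv2.COLOR_BGR2HSV)
    m=cv2.inRange(hsv,(5,120,80),(22,255,255))>0
    m&=np.linalg.norm(P-tp-[0,0,.01],axis=-1)<.07
    q=P[m];print(n,m.sum(),np.percentile(q,[2,50,98],axis=0).round(4).tolist())
    # all points in lower box near the battery
    th=np.radians(98.6);ex=np.array([np.cos(th),np.sin(th)]);ey=np.array([-ex[1],ex[0]])
    d=P-tp;S=d[...,:2]@ex*1000;T=d[...,:2]@ey*1000;Z=d[...,2]*1000
    for a in range(-48,60,4):
        k=(S>=a)&(S<a+4)&(abs(T)<22)&(abs(Z)<25)
        if k.sum()>1: print(a,k.sum(),'T',T[k].min().round(1),T[k].max().round(1),'Z',Z[k].min().round(1),Z[k].max().round(1),im['frame'][k].mean(0).round())
E
```

```text
Traceback (most recent call last):
IndexError: index -1 is out of bounds for axis 0 with size 0
```

```bash
python3 - <<'E'
from h import *
im=load('top2');cv2.imwrite('pics/t2c.png',cv2.resize(im['frame'][130:220,270:390],None,fx=6,fy=6,interpolation=cv2.INTER_CUBIC))
im=load('side2');cv2.imwrite('pics/s2d.png',cv2.resize(im['frame'][200:240,295:345],None,fx=14,fy=14,interpolation=cv2.INTER_NEAREST))
E
```

```text
(no output)
```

View pics/s2d.png

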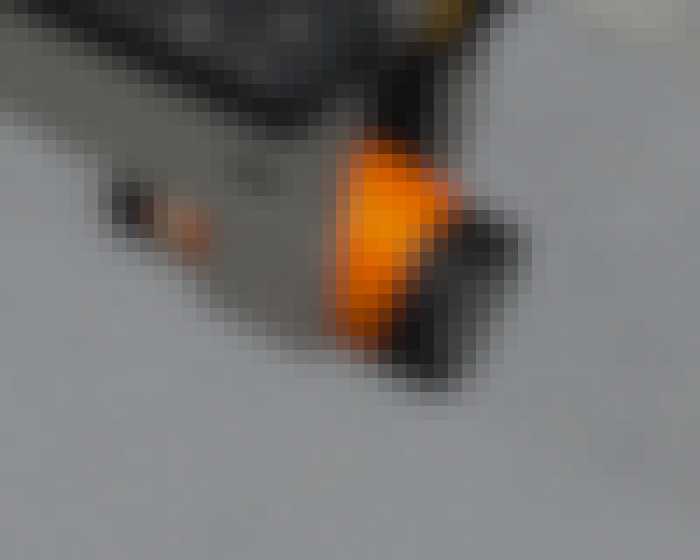

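View pics/t2c.png

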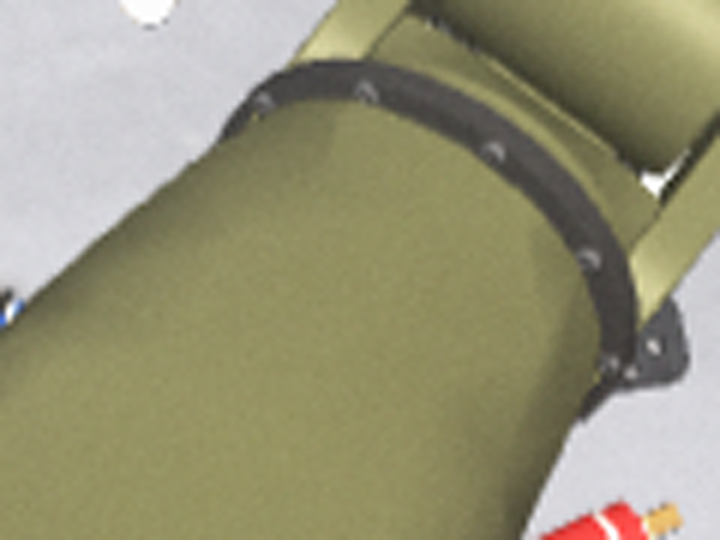

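```bash
python3 - <<'E'
from h import *
s=robot.read_state();tp=s['tool_pos']
im=load('side2');P=cloud(im)
th=np.radians(98.6);ex=np.array([np.cos(th),np.sin(th)]);ey=np.array([-ex[1],ex[0]])
d=P-tp;S=d[...,:2]@ex*1000;T=d[...,:2]@ey*1000;Z=d[...,2]*1000
for a in range(-48,60,4):
    k=(S>=a)&(S<a+4)&(abs(T)<24)&(Z>-25)&(Z<40)
    if k.sum()>1: print(a,k.sum(),'T',T[k].min().round(1),T[k].max().round(1),'Z',Z[k].min().round(1),Z[k].max().round(1),im['frame'][k].mean(0).round())
for h in(0,5,10,15):
    for x in(-30,30):
        c=np.append(tp[:2]+ex*x/1000,tp[2]+h/1000)
        print(h,x,[ (proj(im,c+np.append(ey*a,b)/1000)).round(1).tolist() for a,b in((0,0),(0,15),(0,-15),(15,0),(-15,0))])
E
```

```text
-32 2 T 9.1 15.4 Z 1.4 8.0 [66. 66. 65.]
-28 48 T -13.6 15.9 Z -2.5 21.9 [67. 67. 66.]
-24 26 T -13.2 15.3 Z 2.9 24.9 [44. 45. 52.]
-20 24 T -12.2 16.4 Z -2.4 24.4 [ 42.  68. 112.]
-16 27 T -9.9 15.7 Z 4.4 23.4 [  9.  87. 179.]
-12 59 T -23.1 23.4 Z 0.4 37.6 [ 53.  91. 138.]
-8 25 T -17.3 7.8 Z 14.2 36.7 [ 27.  66. 111.]
-4 16 T -15.8 -1.1 Z 14.8 39.4 [19. 35. 60.]
0 9 T -16.9 -13.9 Z 15.3 32.7 [28. 31. 37.]
12 3 T 13.8 15.7 Z 6.2 13.1 [ 69.  83. 109.]
16 5 T 14.7 16.6 Z 2.7 12.4 [ 71.  88. 117.]
20 7 T 14.0 17.3 Z 3.0 15.4 [ 78.  89. 106.]
24 4 T 13.0 15.3 Z 4.0 11.3 [58. 63. 72.]
28 8 T 11.9 14.5 Z 0.4 13.1 [64. 64. 65.]
0 -30 [[329.8, 224.2], [330.5, 219.8], [329.0, 228.4], [326.3, 228.5], [333.2, 219.9]]
0 30 [[306.5, 212.0], [307.0, 207.6], [306.0, 216.3], [302.9, 216.2], [310.0, 208.0]]
5 -30 [[330.0, 222.7], [330.8, 218.3], [329.2, 227.0], [326.5, 227.1], [333.4, 218.5]]
5 30 [[306.6, 210.6], [307.2, 206.2], [306.1, 214.9], [303.1, 214.7], [310.2, 206.5]]
10 -30 [[330.3, 221.3], [331.1, 216.8], [329.5, 225.6], [326.8, 225.6], [333.7, 217.0]]
10 30 [[306.8, 209.1], [307.3, 204.7], [306.3, 213.5], [303.2, 213.3], [310.4, 205.1]]
15 -30 [[330.5, 219.8], [331.4, 215.3], [329.8, 224.2], [327.0, 224.2], [334.0, 215.5]]
15 30 [[307.0, 207.6], [307.5, 203.2], [306.5, 212.0], [303.4, 211.8], [310.5, 203.6]]
```

```bash
python3 - <<'E'
from h import *
th=np.radians(76.8);ex=np.array([np.cos(th),np.sin(th)]);ey=np.array([-ex[1],ex[0]])
o=np.array([.4694,-.054])
for n in('top0','side0'):
    im=load(n);P=cloud(im)
    d=P[...,:2]-o;s=d@ex*1000;t=d@ey*1000;Z=P[...,2]*1000
    def show(name,m):
        q=s[m]; print(n,name,m.sum(),np.percentile(q,[0,5,25,50,75,95,100]).round(1),'t',t[m].min().round(1),t[m].max().round(1),'z',np.median(Z[m]).round(1))
    show('lip top',(abs(Z-45)<2.5)&(s>45)&(s<85)&(abs(t)<25))
    show('plate',(Z>35)&(Z<56)&(s>-25)&(s<-8)&(abs(t)<16))
    show('plate top',(Z>57)&(s>-30)&(s<-8)&(abs(t)<16))
    show('endwall',(Z>52)&(s<-45)&(s>-75)&(abs(t)<22))
    base=(Z>6)&(Z<13)&(abs(s)<85)&(abs(t)<40)
    for lo in range(-60,64,20):
        k=base&(s>lo)&(s<lo+20);print(lo,'base t',np.percentile(t[k],[0,2,98,100]).round(1))
    b=base&(abs(t)>14);show('base',b)
    # trough centre per s
    for lo in range(-10,50,15):
        k=(s>lo)&(s<lo+15)&(Z>15)&(Z<40)&(abs(t)<25);print(lo,'trough t',t[k].min().round(1),t[k].max().round(1))
# lip edge & plate by brightness profile in top image on plane
im=load('top0');g=im['frame'].mean(2).astype(np.float32)
def prof(h,ss,tt):
    out=[]
    for a in ss:
        v=[]
        for b in tt:
            X=np.append(o+(ex*a+ey*b)/1000,h/1000);u=proj(im,X);v.append(cv2.getRectSubPix(g,(1,1),tuple(map(float,u)))[0,0])
        out.append(np.mean(v))
    return np.array(out).round(0)
ss=np.arange(46,80,1.);print('lip z45.5',list(zip(ss.astype(int),prof(45.5,ss,np.arange(-10,11,2)))))
ss=np.arange(-34,-6,1.);print('plate z62',list(zip(ss.astype(int),prof(62,ss,np.arange(-10,11,2)))))
E
```

```text
top0 lip top 60 [56.1 56.5 59.6 62.6 65.5 67.7 68.5] t -19.8 19.7 z 44.9
top0 plate 13 [-24.6 -24.4 -23.2 -19.  -15.5 -14.  -13.9] t -10.8 14.4 z 43.9
top0 plate top 28 [-21.3 -20.9 -20.  -18.5 -17.1 -15.8 -15.5] t -13.4 14.1 z 60.4
top0 endwall 44 [-60.1 -59.7 -58.5 -56.7 -55.6 -54.1 -53.9] t -19.4 19.8 z 56.0
-60 base t [-31.2 -31.   31.5  31.6]
-40 base t [-31.3 -30.4  30.5  30.9]
-20 base t [-30.7 -30.2  30.4  32. ]
0 base t [-31.4 -30.1  31.5  31.8]
20 base t [-31.7 -30.2  30.8  31.8]
40 base t [-30.7 -30.   31.2  32. ]
60 base t [-31.1 -29.6  31.3  31.6]
top0 base 610 [-82.7 -60.2 -26.7   7.   37.4  62.7  74. ] t -31.7 32.0 z 9.4
-10 trough t -13.4 13.3
5 trough t -13.2 13.0
20 trough t -14.0 13.1
35 trough t -13.3 12.9
side0 lip top 47 [56.7 58.3 60.7 63.8 67.1 70.5 72.3] t -20.8 19.4 z 45.8
side0 plate 58 [-23.4 -20.6 -16.4 -15.8 -14.6 -12.5 -11.4] t -14.8 14.5 z 46.3
side0 plate top 18 [-20.4 -20.1 -18.7 -17.9 -16.9 -15.7 -14.9] t -14.6 13.8 z 61.2
side0 endwall 44 [-61.8 -59.2 -58.  -57.  -55.6 -53.  -51. ] t -19.7 19.5 z 56.6
-60 base t [-32.3 -29.7  30.4  30.9]
-40 base t
[... 1893 characters left out ...]
np.float32(162.0)), (np.int64(-25), np.float32(160.0)), (np.int64(-24), np.float32(157.0)), (np.int64(-23), np.float32(148.0)), (np.int64(-22), np.float32(142.0)), (np.int64(-21), np.float32(153.0)), (np.int64(-20), np.float32(176.0)), (np.int64(-19), np.float32(185.0)), (np.int64(-18), np.float32(181.0)), (np.int64(-17), np.float32(180.0)), (np.int64(-16), np.float32(180.0)), (np.int64(-15), np.float32(177.0)), (np.int64(-14), np.float32(172.0)), (np.int64(-13), np.float32(170.0)), (np.int64(-12), np.float32(171.0)), (np.int64(-11), np.float32(172.0)), (np.int64(-10), np.float32(173.0)), (np.int64(-9), np.float32(173.0)), (np.int64(-8), np.float32(173.0)), (np.int64(-7), np.float32(171.0))]
```

```bash
python3 - <<'E'
from h import *
for n in('top0','side0'):
    P=cloud(load(n)).reshape(-1,3)
    for lo,hi in((.02,.08),(.08,.15),(.15,.25),(.25,.4),(.4,.7)):
        k=(P[:,2]>lo)&(P[:,2]<hi)&(P[:,0]>.35)&(P[:,0]<.68)&(P[:,1]>.03)&(P[:,1]<.4)
        if k.any(): print(n,lo,hi,k.sum(),'ymin',np.percentile(P[k][:,1],1).round(3),'xmin',np.percentile(P[k][:,0],1).round(3))
plan((.4734,-.0367,.12),76.8)
E
```

```text
top0 0.02 0.08 2334 ymin 0.085 xmin 0.372
top0 0.08 0.15 11199 ymin 0.09 xmin 0.46
top0 0.15 0.25 1545 ymin 0.146 xmin 0.558
top0 0.25 0.4 4345 ymin 0.139 xmin 0.578
top0 0.4 0.7 3720 ymin 0.13 xmin 0.618
side0 0.02 0.08 2364 ymin 0.085 xmin 0.372
side0 0.08 0.15 5088 ymin 0.088 xmin 0.459
side0 0.15 0.25 1600 ymin 0.149 xmin 0.53
side0 0.25 0.4 4741 ymin 0.142 xmin 0.528
t 4.3 pos [ 0.5181 -0.3784  0.1185] xyaw 98.6 shift [344.6   6.9  -1. ] turn 0.38051311034685575 q6 -0.84 F [ 0.91  0.47 -1.33] gap 0.315
```

Call:
move_arm:
  rows: "38 1 0 0.04 1; 76 2 -5 0.09 1; 114 2 -5 0.13 1; 152 3 -5 0.17 1; 190 4 -5 0.21 1; 228 5 -5 0.26 1; 266 5 -5 0.3 1; 304 6 -5 0.34 1; 345 7 -3 0.38 1; 345 7 -1 0.38 1"

```text
time: 5.13
tool_pos: [0.4718, -0.0311, 0.1187]
eef_rot: [-0.002, 0.783, 0.622, -0.001]
wrist_force: [0.1, -0.9, -1.1]
finger_gap: 0.318
```

Call:
move_arm:
  rows: "0 0 0 0 1; 0 0 0 0 1; 0 0 0 0 1"

```text
time: 5.38
tool_pos: [0.4716, -0.0317, 0.1181]
eef_rot: [-0.003, 0.783, 0.622, -0.002]
wrist_force: [0.4, 0.6, -1.3]
finger_gap: 0.314
```

```bash
cat > chk.py <<'E'
from h import *
import sys
tag=sys.argv[1]
th=np.radians(76.8);ex=np.array([np.cos(th),np.sin(th)]);ey=np.array([-ex[1],ex[0]]);o=np.array([.4707,-.0484])
s=robot.read_state();d=s['tool_pos'][:2]-o;q=s['eef_rot'];R=Ro.from_quat([q[1],q[2],q[3],q[0]]).as_matrix()
print('TCP in charger',(d@ex*1000).round(1),(d@ey*1000).round(1),(s['tool_pos'][2]*1000).round(1),'yawerr deg',(np.degrees(np.arctan2(R[1,0],R[0,0]))-76.8).round(2),'F ch',(s['wrist_force'][:2]@ex).round(1),(s['wrist_force'][:2]@ey).round(1),s['wrist_force'][2].round(1),'gap',round(s['finger_gap'],3),'t',s['time'])
if tag!='-':
    im=grab('side','side'+tag);grab('top','top'+tag)
    cv2.imwrite(f'pics/s{tag}c.png',cv2.resize(im['frame'][130:230,160:290],None,fx=6,fy=6,interpolation=cv2.INTER_CUBIC))
    P=cloud(im);D=P[...,:2]-o;X=D@ex*1000;Y=D@ey*1000;Z=P[...,2]*1000
    hsv=cv2.cvtColor(im['frame'],cv2.COLOR_BGR2HSV)
    m=(cv2.inRange(hsv,(5,120,70),(22,255,255))>0)&(abs(X)<90)&(abs(Y)<40)
    if m.sum()>4: print('orange/brass px',m.sum(),'X',np.percentile(X[m],[2,50,98]).round(1),'Y',np.percentile(Y[m],[2,50,98]).round(1),'Z',np.percentile(Z[m],[2,50,98]).round(1))
E
python3 chk.py 3
```

```text
TCP in charger 16.5 2.9 118.1 yawerr deg 0.09 F ch 0.7 -0.2 -1.3 gap 0.314 t 5.3833
orange/brass px 139 X [-5.7  9.1 55.2] Y [-30.7   6.   29.8] Z [ 33.9 137.7 246.1]
```

View pics/s3c.png

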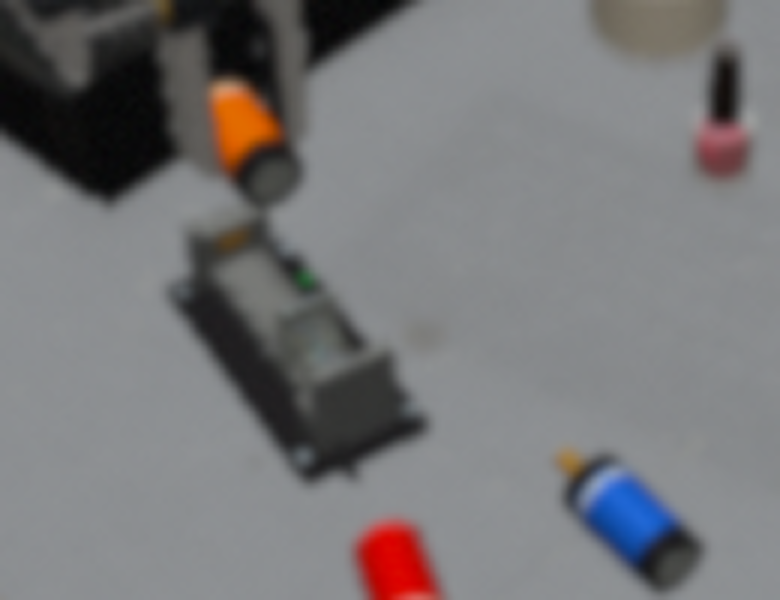

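```bash
cat > bat.py <<'E'
from h import *
import sys
im=load('side'+sys.argv[1]);P=cloud(im)
th=np.radians(76.8);ex=np.array([np.cos(th),np.sin(th)]);ey=np.array([-ex[1],ex[0]]);o=np.array([.4707,-.0484])
D=P[...,:2]-o;X=D@ex*1000;Y=D@ey*1000;Z=P[...,2]*1000
x0,z0=float(sys.argv[2]),float(sys.argv[3])  # TCP X,Z in charger
for a in range(-36,36,3):
    k=(X-x0>=a)&(X-x0<a+3)&(abs(Y-3)<14)&(abs(Z-z0-8)<18)
    if k.sum()>2: print(a,k.sum(),'Y',Y[k].min().round(1),Y[k].max().round(1),'Z-tcp',(Z[k].min()-z0).round(1),(Z[k].max()-z0).round(1),im['frame'][k].mean(0).round())
k=(X-x0<-26)&(X-x0>-36)&(abs(Y-3)<22)&(abs(Z-z0-8)<25)
# rear disk plane fit
A=np.c_[Y[k],Z[k]-z0,np.ones(k.sum())];c=np.linalg.lstsq(A,X[k]-x0,rcond=None)[0];r=A@c-(X[k]-x0);g=abs(r)<1.5
c=np.linalg.lstsq(A[g],(X[k]-x0)[g],rcond=None)[0]
print('disk n',g.sum(),'X slope wrt Y,Z',c.round(3),'ctr Y',((A[g,0].min()+A[g,0].max())/2).round(1),'Z',((A[g,1].min()+A[g,1].max())/2).round(1),A[g,1].min().round(1),A[g,1].max().round(1),'X',np.median((X[k]-x0)[g]).round(1))
E
python3 bat.py 3 16.5 118.1
```

```text
-33 3 Y 5.3 14.1 Z-tcp 8.5 14.6 [61. 64. 64.]
-30 37 Y -9.5 15.4 Z-tcp -5.8 23.1 [68. 70. 69.]
-27 35 Y -10.1 15.9 Z-tcp -3.7 21.4 [59. 60. 61.]
-24 11 Y -7.1 16.2 Z-tcp 6.8 22.3 [31. 39. 59.]
-21 12 Y -5.7 16.5 Z-tcp 11.1 21.4 [21. 48. 97.]
-18 6 Y -0.4 14.6 Z-tcp 14.8 22.1 [  0.  79. 175.]
-15 8 Y -9.4 16.6 Z-tcp 10.3 22.1 [ 11.  76. 160.]
-12 13 Y -8.6 15.1 Z-tcp 10.9 22.6 [  2.  89. 199.]
-9 12 Y -4.9 17.0 Z-tcp 10.2 22.3 [  4.  91. 204.]
-6 6 Y -8.6 12.1 Z-tcp 14.4 23.2 [  0.  96. 210.]
-3 5 Y -7.3 12.8 Z-tcp 16.6 21.4 [  2.  91. 203.]
0 8 Y -5.9 10.9 Z-tcp 16.0 22.2 [  5.  99. 213.]
3 8 Y -5.3 12.1 Z-tcp 17.9 22.8 [ 11.  97. 206.]
6 5 Y -8.9 7.4 Z-tcp 16.0 22.3 [ 10.  98. 206.]
9 6 Y -5.4 9.2 Z-tcp 18.4 23.8 [ 20. 104. 211.]
12 5 Y -9.3 6.6 Z-tcp 14.5 21.3 [ 34. 105. 201.]
15 5 Y -8.1 5.3 Z-tcp 16.1 22.4 [ 68. 113. 190.]
18 4 Y -7.1 1.7 Z-tcp 17.6 21.3 [ 84. 119. 175.]
21 3 Y -2.8 2.8 Z-tcp 20.6 21.7 [ 88. 117. 155.]
24 3 Y -6.8 3.6 Z-tcp 17.4 21.4 [ 63.  80. 102.]
27 4 Y -6.0 -0.7 Z-tcp 17.2 20.8 [46. 56. 69.]
disk n 54 X slope wrt Y,Z [-8.0000e-03 -1.0000e-03 -2.7425e+01] ctr Y 3.9 Z 8.7 -5.8 23.1 X -27.4
```

Call:
move_arm:
  rows: "-5 3.5 0 0 1; -5 3.5 0 0 1; -5 3.5 15 0 1; -5 3.5 30 0 1; -5 3.5 45 0 1; -5 3.5 52 0 1; -5 3.5 52 0 1; -5 3.5 52 0 1"

```text
time: 6.15
tool_pos: [0.474, -0.0379, 0.0667]
eef_rot: [-0.003, 0.784, 0.621, -0.001]
wrist_force: [-0.4, 0.9, -0.1]
finger_gap: 0.318
```

```bash
python3 chk.py 4
```

```text
TCP in charger 11.0 -0.8 66.7 yawerr deg 0.02 F ch 0.8 0.6 -0.1 gap 0.318 t 6.15
orange/brass px 119 X [-10.4   3.2  27.5] Y [-15.3   2.4  19.8] Z [ 74.4  86.6 191.4]
```

View pics/s4c.png

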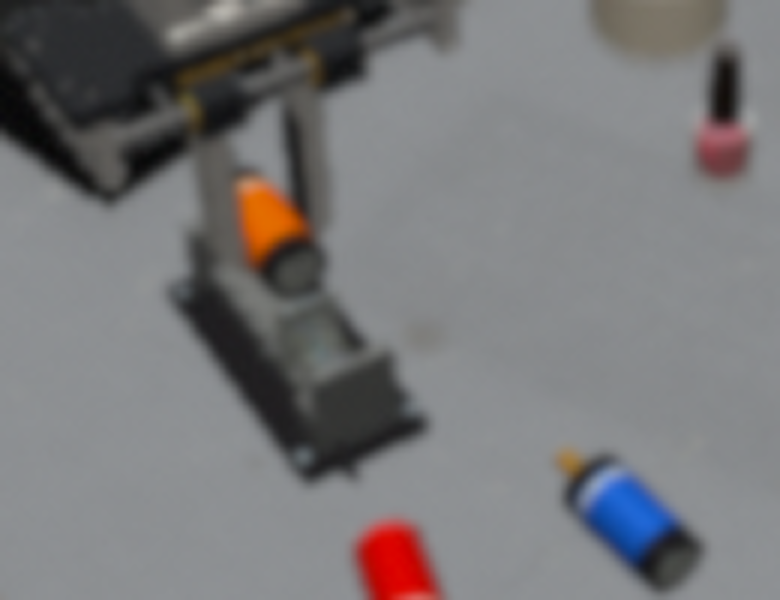

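```bash
sed -i 's/abs(Y-3)/abs(Y)/g' bat.py; python3 bat.py 4 11 66.7 | tail -22
```

```text
-36 7 Y -13.9 12.7 Z-tcp -7.1 -3.8 [103. 103. 100.]
-33 4 Y -1.1 6.9 Z-tcp -7.2 22.7 [67. 69. 68.]
-30 23 Y -13.5 13.4 Z-tcp -2.1 19.1 [68. 70. 69.]
-27 41 Y -13.4 13.8 Z-tcp -8.3 20.8 [59. 61. 62.]
-24 16 Y -6.1 13.9 Z-tcp 0.6 20.5 [33. 42. 61.]
-21 10 Y -12.7 13.0 Z-tcp 14.1 22.2 [ 21.  62. 122.]
-18 8 Y -11.7 13.1 Z-tcp 12.2 24.6 [ 11.  71. 153.]
-15 13 Y -7.9 14.0 Z-tcp 2.1 23.2 [  6.  82. 178.]
-12 9 Y -11.6 11.4 Z-tcp 14.7 23.0 [  3.  95. 210.]
-9 9 Y -9.7 13.8 Z-tcp 7.0 21.8 [ 12.  87. 189.]
-6 9 Y -12.5 12.2 Z-tcp 11.7 22.3 [  5.  93. 201.]
-3 8 Y -8.4 10.1 Z-tcp 15.3 24.5 [  4. 100. 216.]
0 5 Y -11.8 8.4 Z-tcp 15.2 22.3 [  6.  93. 200.]
3 4 Y -8.1 4.0 Z-tcp 18.4 22.4 [  9. 102. 218.]
6 7 Y -12.4 4.6 Z-tcp 14.1 23.9 [ 17. 102. 210.]
9 6 Y -10.4 6.7 Z-tcp 17.7 22.7 [ 22. 104. 208.]
12 5 Y -9.3 1.9 Z-tcp 19.2 22.0 [ 64. 117. 207.]
15 4 Y -5.7 3.5 Z-tcp 19.3 21.6 [ 77. 121. 192.]
21 6 Y -13.2 0.8 Z-tcp 14.4 22.9 [ 96. 117. 150.]
27 4 Y -13.2 -3.0 Z-tcp 13.4 20.7 [106. 110. 118.]
disk n 42 X slope wrt Y,Z [ 4.0000e-03  1.6300e-01 -2.9434e+01] ctr Y -0.1 Z 1.9 -16.9 20.6 X -28.8
```

Call:
move_arm:
  rows: "0 -0.5 8 0 1; 0 -0.5 16 0 1; 0 -0.5 20.5 0 1; 0 -0.5 20.5 0 1; 0 -0.5 20.5 0 1"

```text
time: 6.67
tool_pos: [0.4735, -0.0376, 0.0464]
eef_rot: [-0.002, 0.784, 0.621, -0.001]
wrist_force: [0.3, -0.3, -1.5]
finger_gap: 0.312
```

```bash
python3 chk.py 5;python3 bat.py 5 11 46|tail -20
```

```text
TCP in charger 11.2 -0.3 46.4 yawerr deg 0.03 F ch -0.2 -0.4 -1.5 gap 0.312 t 6.6667
orange/brass px 122 X [-13.8   4.7  31.1] Y [-14.8   1.6  26. ] Z [ 55.6  66.1 169. ]
-30 13 Y -8.2 11.8 Z-tcp -5.1 23.2 [65. 66. 64.]
-27 24 Y -13.1 13.9 Z-tcp 2.1 24.6 [54. 57. 63.]
-24 5 Y -11.3 12.0 Z-tcp 13.9 21.9 [44. 55. 76.]
-21 8 Y -7.8 13.8 Z-tcp 9.3 21.2 [23. 45. 87.]
-18 13 Y -11.6 12.4 Z-tcp 10.1 22.6 [ 12.  71. 151.]
-15 8 Y -2.5 13.8 Z-tcp 12.5 25.5 [  1.  85. 189.]
-12 8 Y -10.2 11.4 Z-tcp 15.2 23.3 [  0.  92. 206.]
-9 8 Y -8.8 13.4 Z-tcp 10.3 22.0 [  5.  93. 204.]
-6 7 Y -1.3 11.6 Z-tcp 14.5 23.6 [  0. 100. 219.]
-3 9 Y -13.8 9.6 Z-tcp 13.1 23.5 [  6.  88. 192.]
0 8 Y -7.0 10.4 Z-tcp 17.6 23.6 [  4. 101. 216.]
3 5 Y -11.2 6.0 Z-tcp 17.3 22.5 [ 19.  97. 200.]
6 6 Y -10.6 7.9 Z-tcp 17.1 20.9 [ 23. 100. 204.]
9 8 Y -8.9 5.7 Z-tcp 17.7 23.9 [ 32. 106. 210.]
12 4 Y -1.2 4.4 Z-tcp 18.2 23.0 [ 28. 114. 221.]
15 3 Y -8.8 -4.0 Z-tcp 19.7 20.5 [ 86. 123. 197.]
18 4 Y -13.0 1.7 Z-tcp 15.2 21.4 [ 84. 127. 192.]
24 4 Y -9.9 -2.4 Z-tcp 15.9 22.2 [ 86. 106. 136.]
27 3 Y -11.4 -3.9 Z-tcp 16.6 22.9 [106. 111. 119.]
disk n 44 X slope wrt Y,Z [  0.049   0.094 -31.36 ] ctr Y -0.6 Z 3.3 -16.7 23.2 X -31.3
```

View pics/s5c.png

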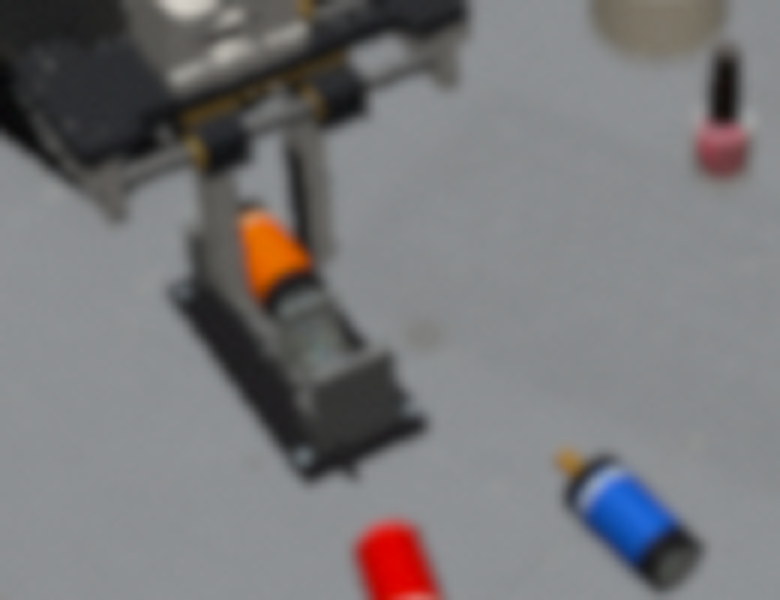

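The battery is in front of the plate, clear of the lip and with no contact force. I'll press in now.

Call:
move_arm:
  rows: "-4 0 0 0 1; -8 0 0 0 1; -12 0 0 0 1; -15 0 0 0 1; -17.5 0 0 0 1; -17.5 0 0 0 1; -17.5 0 0 0 1"

```text
time: 7.35
tool_pos: [0.4699, -0.0547, 0.0469]
eef_rot: [-0.002, 0.784, 0.621, -0.001]
wrist_force: [1.0, 5.2, -0.2]
finger_gap: 0.317
```

```bash
python3 chk.py 6;python3 bat.py 6 -6 46|tail -16
```

```text
TCP in charger -6.3 -0.7 46.9 yawerr deg 0.01 F ch 5.3 0.2 -0.2 gap 0.317 t 7.35
orange/brass px 125 X [-36.9 -14.4  10.4] Y [-15.3   4.   37.5] Z [ 57.   66.8 166. ]
-18 7 Y -1.2 12.1 Z-tcp 13.3 23.6 [  2.  78. 171.]
-15 8 Y -14.0 13.3 Z-tcp 13.8 20.8 [ 11.  80. 171.]
-12 7 Y -6.6 14.0 Z-tcp 11.2 22.9 [  5.  97. 210.]
-9 13 Y -13.3 12.8 Z-tcp 12.5 22.8 [  5.  92. 203.]
-6 9 Y -12.0 11.8 Z-tcp 14.4 22.3 [  3.  94. 204.]
-3 5 Y -8.0 10.3 Z-tcp 15.0 22.3 [  0.  97. 214.]
0 10 Y -9.5 8.3 Z-tcp 18.3 24.6 [ 10. 100. 214.]
3 3 Y -3.0 6.0 Z-tcp 20.0 22.3 [  0. 104. 224.]
6 8 Y -12.7 7.5 Z-tcp 17.0 24.4 [ 27. 102. 202.]
9 6 Y -12.4 6.3 Z-tcp 16.6 23.1 [ 32. 109. 210.]
12 5 Y -11.2 4.1 Z-tcp 16.0 21.2 [ 70. 117. 198.]
15 5 Y -6.1 2.5 Z-tcp 20.0 23.9 [ 79. 130. 212.]
18 3 Y -11.2 -2.4 Z-tcp 17.4 22.5 [106. 133. 178.]
24 3 Y -7.7 -1.6 Z-tcp 19.3 23.1 [ 84. 102. 125.]
27 3 Y -11.5 -3.5 Z-tcp 15.3 23.0 [ 88.  93. 103.]
disk n 43 X slope wrt Y,Z [-2.9000e-02 -3.0000e-03 -3.0332e+01] ctr Y -0.5 Z 1.6 -16.3 19.4 X -30.5
```

View pics/s6c.png

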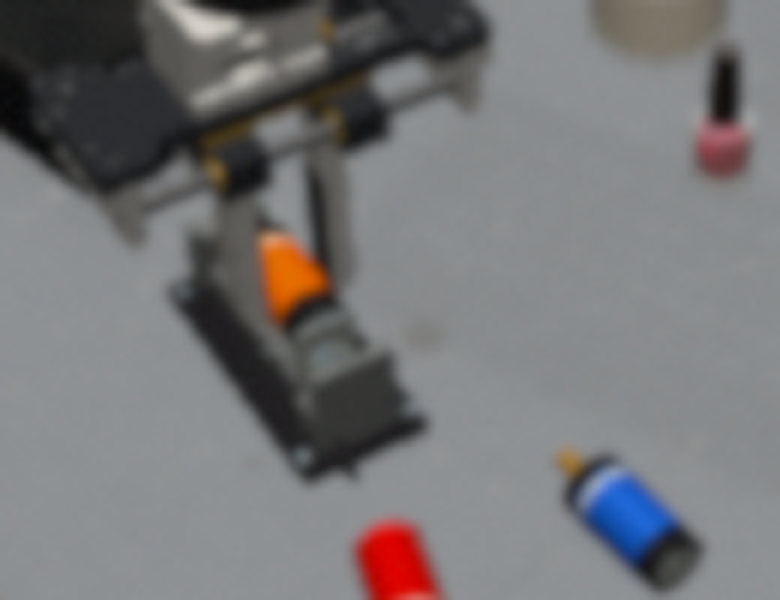

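The force is 5.3 N, which puts the spring in about 15 mm and the battery at x ≈ -5, which agrees with the pose. Next I'll lower it.

Call:
move_arm:
  rows: "0 0 5 0 1; 0 0 10 0 1; 0 0 14 0 1; 0 0 17 0 1; 0 0 17 0 1; 0 0 17 0 1"

```text
time: 7.95
tool_pos: [0.4701, -0.0545, 0.0299]
eef_rot: [-0.002, 0.784, 0.621, -0.0]
wrist_force: [2.7, 5.4, -4.6]
finger_gap: 0.316
```

```bash
python3 chk.py 7;python3 bat.py 7 -6 30|tail -16
```

```text
TCP in charger -6.0 -0.8 29.9 yawerr deg 0.02 F ch 5.9 -1.4 -4.6 gap 0.316 t 7.95
orange/brass px 112 X [-25.1 -11.5  15.3] Y [-14.9   2.   17. ] Z [36.5 49.4 75.9]
-18 16 Y -10.5 14.0 Z-tcp -9.2 21.9 [ 52.  86. 144.]
-15 6 Y -9.0 12.4 Z-tcp 12.3 23.2 [ 19.  89. 188.]
-12 12 Y -13.4 11.9 Z-tcp -7.5 23.2 [ 11.  95. 197.]
-9 9 Y -12.6 14.0 Z-tcp -6.2 22.2 [ 15.  84. 175.]
-6 10 Y -8.4 11.6 Z-tcp -5.3 21.8 [  5.  95. 205.]
-3 7 Y -11.9 4.5 Z-tcp 15.3 22.9 [  0.  99. 215.]
0 7 Y -10.9 10.1 Z-tcp 16.7 22.3 [  5.  94. 203.]
3 7 Y -10.5 8.5 Z-tcp 16.6 22.3 [  5. 101. 212.]
6 4 Y -9.1 6.0 Z-tcp 15.2 20.5 [  6. 103. 210.]
9 4 Y -12.7 4.9 Z-tcp 15.5 21.4 [ 11. 100. 195.]
12 9 Y -8.6 3.4 Z-tcp 17.5 23.0 [ 36. 114. 216.]
15 3 Y -12.4 -4.8 Z-tcp 15.0 21.5 [ 53.  98. 163.]
18 4 Y -9.1 3.1 Z-tcp 16.4 24.5 [ 91. 127. 182.]
21 3 Y -10.1 -5.3 Z-tcp 18.3 19.5 [ 78. 106. 148.]
27 4 Y -10.5 -0.9 Z-tcp 16.1 20.7 [ 76.  86. 100.]
disk n 35 X slope wrt Y,Z [ 2.6000e-02 -7.5000e-02 -2.9528e+01] ctr Y -0.1 Z 13.3 -6.1 32.6 X -30.3
```

View pics/s7c.png

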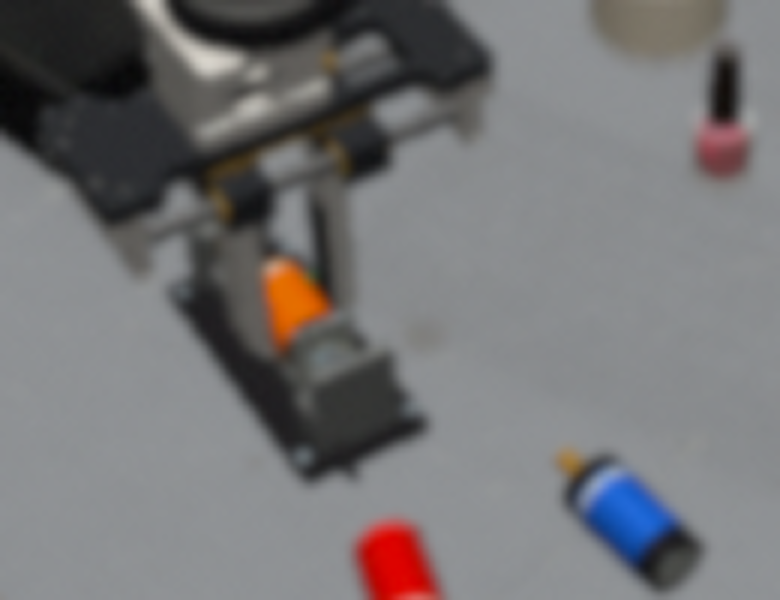

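Call:
move_arm:
  rows: "0 0 1 0 1; 0 0 2 0 1; 0 0 2.5 0 1; 0 0 2.5 0 1; 0 0 2.5 0 1"

```text
time: 8.47
tool_pos: [0.4703, -0.0544, 0.0296]
eef_rot: [-0.002, 0.784, 0.621, -0.0]
wrist_force: [-13.9, 6.9, 36.6]
finger_gap: 0.314
```

```bash
python3 chk.py -
```

```text
TCP in charger -6.0 -1.0 29.6 yawerr deg 0.03 F ch 3.5 15.1 36.6 gap 0.314 t 8.4667
```

Call:
move_arm:
  rows: "0 0 -1.5 0 1; 0 -1 -2 0 1; 0 -1 -2 0 1"

```text
time: 8.72
tool_pos: [0.4699, -0.0542, 0.0322]
eef_rot: [-0.001, 0.784, 0.621, 0.0]
wrist_force: [2.1, 4.2, 1.9]
finger_gap: 0.316
```

```bash
python3 chk.py -
```

```text
TCP in charger -5.8 -0.5 32.2 yawerr deg 0.03 F ch 4.5 -1.1 1.9 gap 0.316 t 8.7167
```

Call:
move_arm:
  rows: "0 -1 0 0 1; 0 -1 1 0 1; 0 -1 1.5 0 1; 0 -1 1.5 0 1"

```text
time: 9.05
tool_pos: [0.4693, -0.0539, 0.031]
eef_rot: [-0.001, 0.784, 0.621, 0.001]
wrist_force: [1.9, 4.7, 0.8]
finger_gap: 0.314
```

```bash
python3 chk.py -
```

```text
TCP in charger -5.7 0.1 31.0 yawerr deg 0.03 F ch 5.0 -0.8 0.8 gap 0.314 t 9.05
```

Call:
move_arm:
  rows: "0 -0.7 0 0 1; 0 -0.7 1 0 1; 0 -0.7 1.5 0 1; 0 -0.7 1.5 0 1"

```text
time: 9.38
tool_pos: [0.4693, -0.0538, 0.0303]
eef_rot: [-0.0, 0.784, 0.621, 0.001]
wrist_force: [-0.0, 5.2, 7.3]
finger_gap: 0.313
```

```bash
python3 chk.py -
```

```text
TCP in charger -5.6 0.2 30.3 yawerr deg 0.03 F ch 5.1 1.2 7.3 gap 0.313 t 9.3833
```

```bash
python3 chk.py 8;python3 bat.py 8 -5.6 30.3|tail -16
python3 - <<'E'
from h import *
im=load('side8');cv2.imwrite('pics/s8d.png',cv2.resize(im['frame'][160:215,185:240],None,fx=11,fy=11,interpolation=cv2.INTER_CUBIC))
E
```

```text
TCP in charger -5.6 0.2 30.3 yawerr deg 0.03 F ch 5.1 1.2 7.3 gap 0.313 t 9.3833
orange/brass px 117 X [-31.6 -11.4  15.3] Y [-14.5   3.6  31.9] Z [ 36.9  50.2 125.8]
-21 5 Y -7.0 11.9 Z-tcp 16.4 22.7 [ 66.  88. 136.]
-18 8 Y -5.7 13.1 Z-tcp -9.7 21.9 [ 46.  81. 140.]
-15 10 Y -9.9 11.4 Z-tcp 13.9 23.3 [ 11.  93. 199.]
-12 5 Y -6.2 12.5 Z-tcp -6.2 21.1 [  9.  86. 181.]
-9 11 Y -9.3 13.9 Z-tcp 13.0 22.0 [  5.  94. 208.]
-6 12 Y -13.8 12.5 Z-tcp -7.6 24.0 [  7.  88. 186.]
-3 5 Y -1.5 11.2 Z-tcp 15.0 23.1 [  2. 100. 218.]
0 8 Y -11.5 9.1 Z-tcp 14.9 22.4 [  0.  94. 203.]
3 6 Y -4.1 3.8 Z-tcp 19.0 23.6 [  0. 104. 224.]
6 7 Y -11.3 6.4 Z-tcp 14.2 21.8 [  2.  97. 199.]
9 3 Y -8.2 4.0 Z-tcp 19.6 23.4 [ 26. 100. 197.]
12 6 Y -3.1 6.3 Z-tcp 17.1 21.2 [ 29. 110. 213.]
15 5 Y -12.7 3.9 Z-tcp 14.0 22.7 [ 67. 113. 181.]
18 4 Y -9.8 2.6 Z-tcp 18.4 23.1 [ 86. 119. 171.]
21 6 Y -13.2 0.3 Z-tcp 11.7 23.9 [ 78. 100. 133.]
disk n 47 X slope wrt Y,Z [-5.000e-03 -4.100e-02 -2.972e+01] ctr Y -0.1 Z 13.6 -5.4 32.7 X -30.5
```

View pics/s8d.png

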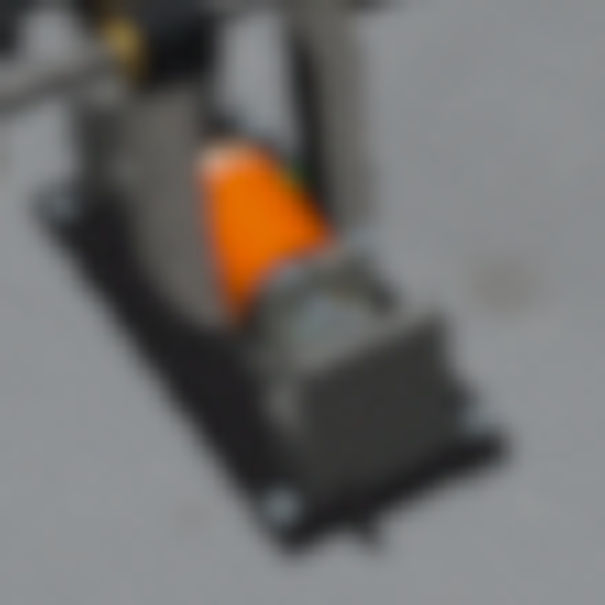

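Call:
move_arm:
  rows: "0 0 0.7 0 1; 0 0 0.7 0 1; 0 0 0.7 0 1"

```text
time: 9.73
tool_pos: [0.4696, -0.0538, 0.03]
eef_rot: [0.0, 0.784, 0.621, 0.002]
wrist_force: [0.5, 4.5, 6.5]
finger_gap: 0.317
```

```bash
python3 chk.py -
```

```text
TCP in charger -5.5 -0.2 30.0 yawerr deg 0.02 F ch 4.5 0.6 6.5 gap 0.317 t 9.7333
```

TCP height 30.0 with the battery seated means the axis sits 5 mm above the TCP. That matches the height at the grasp (TCP 9.8 mm with the axis at 15), so the battery is down at z ≈ 35. I'll slide the neck under the lip while still holding it.

Call:
move_arm:
  rows: "2 0 0.3 0 1; 4 0 0.3 0 1; 6 0 0.3 0 1; 8 0 0.3 0 1; 9 0 0.3 0 1; 9 0 0.3 0 1; 9 0 0.3 0 1"

```text
time: 10.32
tool_pos: [0.4719, -0.0449, 0.0298]
eef_rot: [0.0, 0.784, 0.621, 0.002]
wrist_force: [2.6, 3.5, 2.1]
finger_gap: 0.313
```

```bash
python3 chk.py 9;python3 bat.py 9 3.5 30|tail -16
```

```text
TCP in charger 3.6 -0.4 29.8 yawerr deg 0.03 F ch 4.0 -1.7 2.1 gap 0.313 t 10.3167
orange/brass px 112 X [-15.5  -2.   23.3] Y [-27.9   2.2  17.5] Z [ 34.7  49.7 128. ]
-21 6 Y -3.3 13.5 Z-tcp 9.3 23.0 [ 55.  77. 126.]
-18 7 Y -6.5 10.9 Z-tcp 15.8 23.7 [ 43.  92. 175.]
-15 11 Y -8.0 13.4 Z-tcp -7.1 23.1 [ 19.  83. 168.]
-12 9 Y -13.7 8.0 Z-tcp 12.8 23.1 [ 13.  92. 190.]
-9 11 Y -11.5 12.8 Z-tcp -5.1 21.9 [  9.  89. 191.]
-6 9 Y -9.8 13.6 Z-tcp -3.5 23.6 [ 10.  92. 195.]
-3 7 Y -6.5 8.7 Z-tcp 16.4 21.8 [  0. 101. 220.]
0 7 Y -13.5 6.7 Z-tcp 13.4 22.5 [  1.  89. 194.]
3 8 Y -11.6 9.5 Z-tcp 17.0 23.2 [  8.  95. 204.]
6 5 Y -8.1 7.2 Z-tcp 18.9 21.1 [  2.  98. 213.]
9 4 Y -11.5 5.1 Z-tcp 16.1 20.2 [  7.  98. 204.]
12 5 Y -7.4 4.1 Z-tcp 19.6 21.7 [ 39. 112. 215.]
15 5 Y -11.4 2.2 Z-tcp 15.1 23.2 [ 78. 119. 192.]
24 6 Y -8.3 0.4 Z-tcp 16.8 21.5 [ 88. 108. 134.]
27 3 Y -7.4 -1.0 Z-tcp 18.9 20.6 [64. 69. 79.]
disk n 61 X slope wrt Y,Z [-9.00e-03 -9.00e-03 -3.02e+01] ctr Y 0.2 Z 9.1 -12.4 30.5 X -30.2
```

View pics/s9c.png

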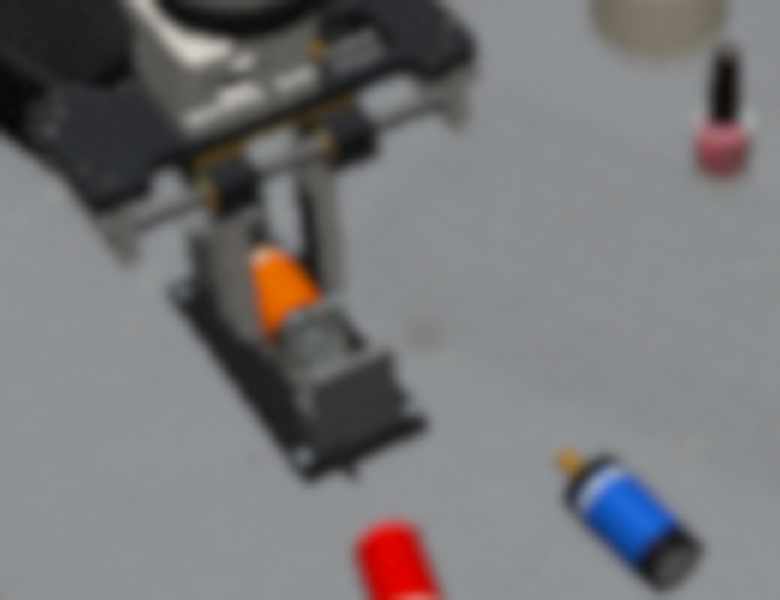

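Call:
move_arm:
  rows: "1 0 0.2 0 1; 2 0 0.2 0 1; 2.5 0 0.2 0 1; 2.5 0 0.2 0 1; 2.5 0 0.2 0 1"

```text
time: 10.83
tool_pos: [0.4725, -0.0428, 0.0297]
eef_rot: [0.0, 0.784, 0.621, 0.002]
wrist_force: [1.2, -2.1, 6.4]
finger_gap: 0.319
```

```bash
python3 chk.py -
```

```text
TCP in charger 5.9 -0.5 29.7 yawerr deg 0.02 F ch -1.8 -1.6 6.4 gap 0.319 t 10.8333
```

The x force dropped to -1.8 N, so the neck tip is on the end wall. I'll release and retreat.

Call:
move_arm:
  rows: "0 0 0 0 0.2; 0 0 0 0 0; 0 0 0 0 0; 0 0 0 0 0; 0 0 0 0 0; 0 0 0 0 0"

```text
time: 11.33
tool_pos: [0.4724, -0.0428, 0.0297]
eef_rot: [0.0, 0.784, 0.621, 0.002]
wrist_force: [0.1, -0.1, -0.4]
finger_gap: 0.501
```

```bash
python3 chk.py 10
```

```text
TCP in charger 5.9 -0.4 29.7 yawerr deg 0.02 F ch -0.0 -0.2 -0.4 gap 0.501 t 11.3333
orange/brass px 153 X [-13.6   8.7  35.3] Y [-37.9   4.1  25.7] Z [ 23.2  49.2 156.9]
```

View pics/s10c.png

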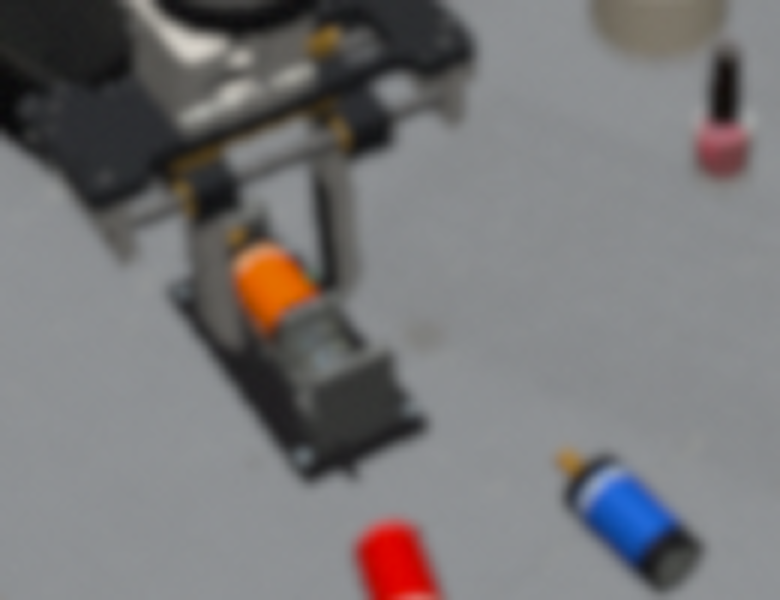

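Forces are now zero. The orange battery lies in the trough (crop 275,285) with its brass neck at the lip. Next, straight up, then clear of the charger for a check.

Call:
move_arm:
  rows: "0 0 -10 0 0; 0 0 -25 0 0; 0 0 -50 0 0; 0 0 -80 0 0; 0 0 -110 0 0; 0 0 -140 0 0; -40 0 -150 0 0; -80 0 -150 0 0; -120 0 -150 0 0; -160 0 -150 0 0"

```text
time: 12.27
tool_pos: [0.4348, -0.2003, 0.1805]
eef_rot: [0.001, 0.783, 0.622, 0.002]
wrist_force: [-0.5, 0.7, 0.5]
finger_gap: 0.501
```

Call:
move_arm:
  rows: "-40 0 0 0 0; -80 0 0 0 0; -120 0 0 0 0; -120 0 0 0 0; -120 0 0 0 0"

```text
time: 12.68
tool_pos: [0.4068, -0.3185, 0.1807]
eef_rot: [0.001, 0.784, 0.62, 0.002]
wrist_force: [-0.3, 0.5, 0.3]
finger_gap: 0.5
```

```bash
python3 chk.py 11; python3 - <<'E'
from h import *
im=load('top11');cv2.imwrite('pics/t11c.png',cv2.resize(im['frame'][165:235,160:300],None,fx=5,fy=5,interpolation=cv2.INTER_CUBIC))
th=np.radians(76.8);ex=np.array([np.cos(th),np.sin(th)]);ey=np.array([-ex[1],ex[0]]);o=np.array([.4707,-.0484])
for n in('top11','side11'):
    im=load(n);P=cloud(im);D=P[...,:2]-o;X=D@ex*1000;Y=D@ey*1000;Z=P[...,2]*1000
    hsv=cv2.cvtColor(im['frame'],cv2.COLOR_BGR2HSV)
    m=(cv2.inRange(hsv,(5,150,90),(22,255,255))>0)&(abs(X)<60)&(abs(Y)<25)
    k=(X>-18)&(X<32)&(abs(Y)<4)&(Z>30);
    c=np.polyfit(X[k],Z[k],1) if k.sum()>5 else None
    # centre Y per slice above trough
    b=(X>-20)&(X<38)&(Z>30)&(abs(Y)<20)
    print(n,'crest z',np.median(Z[k]).round(1),'slope',c,'Y range',np.percentile(Y[b],[1,99]).round(1),'X',np.percentile(X[b],[1,99]).round(1),'orange X',np.percentile(X[m],[2,98]).round(1) if m.any() else '')
    ys=[(lo,((Y[q].min()+Y[q].max())/2).round(1)) for lo in range(-15,30,9) for q in [b&(X>lo)&(X<lo+9)] if q.sum()>5];print(ys)
    k=(Z>57)&(X>-50)&(X<-10)&(abs(Y)<16);print('plate top X',np.percentile(X[k],[5,50,95]).round(1) if k.any() else '')
    mb=cv2.inRange(hsv,(100,130,60),(125,255,255))>0;mb&=(P[...,0]>.4)&(P[...,0]<.6)&(P[...,1]<-.15)&(Z<50);print('blue',mb.sum(),np.median(P[mb],axis=0).round(4) if mb.any() else '')
for n in('top0','side0'):
    im=load(n);P=cloud(im);D=P[...,:2]-o;X=D@ex*1000;Y=D@ey*1000;Z=P[...,2]*1000;k=(Z>57)&(X>-50)&(X<-10)&(abs(Y)<16);print(n,'plate top X',np.percentile(X[k],[5,50,95]).round(1))
E
```

```text
TCP in charger -277.5 0.6 180.7 yawerr deg -0.11 F ch 0.4 0.4 0.3 gap 0.5 t 12.6833
orange/brass px 155 X [-11.9  11.   50.4] Y [-12.4   6.3  14.6] Z [22.7 47.4 53.5]
top11 crest z 49.1 slope [-1.52302327e-02  4.90867866e+01] Y range [-14.1  15.2] X [-19.4  36.6] orange X [-11.2  21.7]
[(-15, np.float64(0.4)), (-6, np.float64(0.6)), (3, np.float64(0.6)), (12, np.float64(0.8)), (21, np.float64(0.6))]
plate top X [-29.4 -27.3 -24.2]
blue 162 [ 0.4987 -0.236   0.0273]
side11 crest z 51.1 slope [2.46831500e-02 5.06249269e+01] Y range [-12.6  15. ] X [-16.3  37.4] orange X [-10.2  49.9]
[(-15, np.float64(2.0)), (-6, np.float64(1.3)), (3, np.float64(0.5)), (12, np.float64(1.0)), (21, np.float64(1.4))]
plate top X [-28.3 -26.8 -24.7]
blue 130 [ 0.4935 -0.2357  0.0283]
top0 plate top X [-26.6 -24.3 -21.6]
side0 plate top X [-25.9 -23.6 -21.4]
```

View pics/s11c.png

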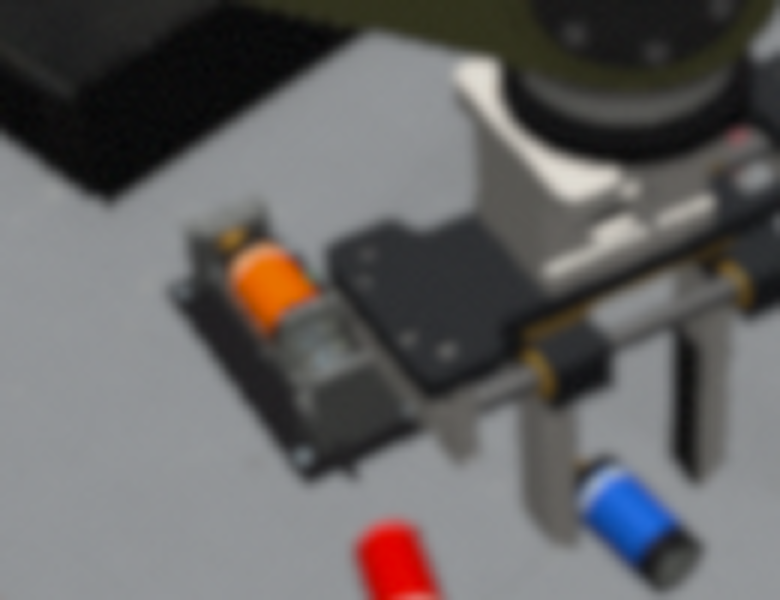

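View pics/t11c.png

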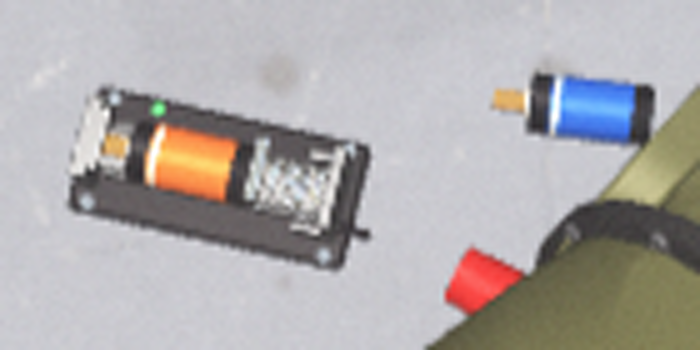

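```bash
python3 - <<'E'
from workcell import robot
s=robot.read_state();print(s['wrist_force'],abs(s['qd']).max());print(robot.close_job())
E
```

```text
[ 0.77738349  0.13462491 -0.1001525 ] 0.021298003811445
the job is handed in; nothing more can be done
None
```

The orange battery is on charge in the cradle and the job is handed in, at about 12.7 s. I gripped it across the body and pressed its flat end against the spring plate. The 5.3 N I felt means the plate went in about 15 mm. I then let the battery down past the lip, slid the neck under it to the end wall, released, and moved the arm clear.

**Last checks:**
- **Battery height:** the top of the battery stands at 49 mm in the top view and 51 mm in the side view (50 expected), and it lies level.
- **Position across the trough:** it lies about 0.6 mm off centre in the top view. The side view scatters between 0.5 and 2 mm, which I take as partly hidden edges.
- **Spring:** the plate sits about 3 mm further in than at the start (3.0 and 3.2 mm in the two views), as expected with a battery home. The neck shows going in under the lip.
- **Blue battery:** it has not moved, within about 1 mm.
- **Contact:** the arm touched nothing and the wrist force was close to zero.

**What disagreed:**
- **Grip height:** the depth images put the battery axis 7–8 mm above the fingertips, but the heights at grasping and seating gave about 5 mm.
- **Lowering contact:** because of that, the first lowering met the trough side early and about 1 mm off centre. The wrist read about 37 N upward and 15 N sideways for a moment. I backed off, re-centred, and it then seated with about 7 N.

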